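# Read the incubator's air temperature through its lid port

## Robot

A 6-joint arm with a two-finger parallel gripper is mounted at the origin on the work surface. World frame = base frame: x ahead of the robot, y to its left, z up, the work surface at z = 0. Lengths are in m, angles in rad, forces in N, time in s.
With the tool pointing down it reaches from about 0.275 to 0.75 m from the base axis. Payload 10.2 kg.
Tool frame: the origin (TCP) lies between the finger pads; the fingertips stand 11 mm ahead of it and the grasp point (between the pads) lies 8 mm behind it (r.nose_length is the distance from the TCP to the fingertips, in m); z points along the fingers, x is the direction in which the jaws open and shut, and the axes are right-handed (so a half turn about z gives the same grasp; the last joint's range is limited). The gripper opens to 88 mm and grips with 3 to 60 N. Pads are 18 mm wide; open, the fingers measure 123 mm over their backs; the gripper's body (75 mm by 187 mm) begins 45 mm behind the grasp point.
Start: joints at [0.889, 0.313, 1.498, -0, 1.331, -0.223], TCP at [0.233, 0.471, 0.215] pointing down, gripper open.
Joint ranges: [-2.94, 2.94], [-0.97, 2.17], [0.19, 2.56], [-1.23, 4.37], [0.02, 3.11], [-2.88, 2.88]. Speed limits (rad/s): [2.39, 2.39, 3.01, 3.14, 3.14, 3.14].

## Interface

Orientations are given as a 3x3 rotation matrix whose columns are the frame's x, y, z axes.
In Python, from bench import r gives the robot as it stands.
- The arm moves only by the shell command python3 -m crank 'ROWS' [OPENING] [FORCE]. ROWS is text: rows parted by semicolons, each of 6 numbers parted by spaces: the shift along the tool's x, y, z in cm, then the turn, a rotation vector about the tool's x, y, z in degrees. In form: dx dy dz rx ry rz; .... A call has exactly 5 rows; each row shifts and turns the commanded pose from where the row before left it, along the tool's axes as they then stand; what a row does not reach is not made up. A row lasts 1/12 s, in which the tool goes at most 41.7 mm and 7.16 degrees, less where a joint would pass 70% of its speed; a pose out of reach is approached as far as the arm can. A call is refused whole if a number of a shift passes 4.17 or a number of a turn 7.16, either way. A call with a gripper value outside its range is refused whole. OPENING is the finger opening in cm, from 0 to 8.81, set as the call begins (- or left out, the last holds). The fingers move at their own pace and stop on an object; FORCE is the grip in N (left out, the last holds). Time passes only in rows, so rows that do not move let the fingers close, or fill a call up. It gives the time, the measured TCP pose, the force and the opening at its end, in the units of the state.
- r.state(): the state, without advancing time (a new reading comes with each control period).
- r.snapshot(name): name is "scene" or "top" or "wrist"; returns a dict with "color" (384x512x3 uint8, red, green, blue), "mtx" (3x3 intrinsics, pixels), "k1" (the pictures are not rectified: a ray, as slopes to the right and down, at radius r is drawn at 1 + k1 r^2 times it, then the intrinsics apply), "xyz" and "orientation" of the camera in the world. Camera axes: x right, y up, looking along -z (the intrinsics and any distortion apply to the point x, -y, -z); pixel columns grow to the right and rows downward; lengths in m; the calibration is good to about 2 mm. A picture is of the moment at which its call begins. There is no depth.
- r.close_job(): hands the job in, once; it reports no verdict.
Trained networks look in the newest picture that a camera, given by its name, has taken for a name from the list of things; names that differ only in an ending like _2 or _b are one class to them, and where a whole thing is asked for, a point or a joint stands for the part that bears it (a point fixed in the world has none). Each returns a list of dicts, best first, with "score" (0 to 1); they miss things now and then, are a little off and sometimes report something else, mostly with a low value. They report only what shows in the picture. A call takes as long as a camera call. They do not tell look-alikes from the thing itself.
- r.trace(thing, camera): "region" (384x512 bool, what is visible of it).
- r.tip_of(thing, camera): "location" ([x, y, z] in m, in the coordinates of the camera as it stood for that picture, good to about 4 mm: a listed point, or the origin of a listed thing).
The state is a dict: "clock": time; "joint_pos": joint angles; "dq": joint speeds; "joint_torque": joint torques, N m; "ee_pos": TCP position; "tool_rot": TCP orientation; "wrist_force": force on the tool from outside, world axes, zero at the start; "moment": the same for the moment, N m; "opening": finger opening in m.
Only numpy, scipy, OpenCV 4.12 (cv2) and the standard library are available. Lean on these libraries where they do the work, as an engineer would, in place of code of your own. Each camera call takes 0.05 s, during which the arm holds its last target. There are 200 camera calls.

## Task

Check the air temperature inside the tube incubator: take the blue stick thermometer out of the tube rack with a light grip and lower its steel stem through the thermometer port in the incubator's lid, without the thermometer touching the port or the lid, until the black ring on the stem is level with the top of the port. Hold it there upright, still and centred in the port for at least two seconds while it reads, and finish while still holding it like that. Leave the rack, its tubes, the bottle and the tip box where they are.

Things in the scene. Friction and masses are not known exactly. Their poses are not given: they have to be found in the camera images.
- thermo_grip (a point): Middle of the dark grip band on the blue handle of the stick thermometer (90 g, 157 mm long, round about its axis z, up), which stands stem down in a hole of the rack. Handle 26 mm in diameter, 75 mm long, display on its top end; this point is on its axis, 25 mm below its top, 50 mm above its underside. Thin housing: 20 to 30 N per finger is plenty, over 100 N (both fingers added) damages it.
- thermo_ring (a point): Centre of the black ring (3 mm high) on the thermometer's steel stem: on the axis, 77 mm below thermo_grip, 55 mm above the tip, out of sight in the rack. The stem is 5 mm in diameter and 70 mm long. Between stem and handle is a grey nose, 15 mm in diameter and 12 mm long, loose in the rack's hole; the handle's underside rests on the rack's top.
- thermo_tip (a point): Lower end of the thermometer's steel stem, on the axis, 132 mm below thermo_grip; in the rack it stands 8 mm above the table.
- port (a point): Centre of the mouth of the thermometer port in the incubator's lid, at the top face of its steel flange (38 mm in diameter, 4 mm above the lid); z is up. The port is a vertical round steel-lined bore, 20 mm in diameter, 33 mm long. Under the lid is open air down to 89 mm below this point.
- incubator: Fixed benchtop tube incubator, white with a blue foot band, 200 (x) by 240 (y) by 130 mm high, lid shut, dark window on the lid; display and lid lip on its front (-x; the lip reaches 113 mm from the centre). Origin: centre of its underside, on the table. The port's mouth is at x -20, y -50, z 134 mm in this frame.
- rack: White tube rack, loose, 0.9 kg: 105 (x) by 225 (y) by 90 mm high, 4 by 9 holes of 16.6 mm, ten filled with fixed tubes; red caps reach 108 mm above the table. Origin: centre of its underside. The thermometer and two loose tubes stand in the holes at (x, y) = (-34.5, -69), (11.5, 0), (-34.5, 69) mm, in any order.
- tube_a_mid (a point): Middle of a loose sample tube standing in the rack (to be left alone): 16 mm in diameter, 102 mm high with its red cap of 19 mm; z along the tube, up.
- tube_b_mid (a point): Middle of the other loose sample tube in the rack, like the first.
- bottle: White bottle with a blue cap, 56 mm in diameter, 130 mm high, standing on the table between rack and incubator (to be left alone). Origin: centre of its underside.
- tip_box: Blue pipette-tip box with a clear lid, 77 by 117 by 65 mm high, on the table between rack and incubator (to be left alone). Origin: centre of its underside.
Things that resemble listed ones, but are neither listed nor needed, are in the scene too. Of the things that look like the part that bears thermo_grip, the larger one is meant.

How it is judged:
On the way, in this order (a step that is already met when the one before it is completed fails the run):
1. the thermometer is lifted clear of the rack: its tip is more than 15 mm above the rack's top (height (world z) of thermo_tip above 0.105 m), for 0.1 s.
2. the stem is in the port to its ring, centred and still, for 2 s (horizontal distance between each of thermo_ring, thermo_tip and port below 0.004 m and z of thermo_ring in the frame of port between -0.007 and 0.007 m and linear speed of thermometer below 0.02 m/s and contact force between thermometer and incubator below 0.1 N and contact force between the fingers and thermometer above 2 N), for 2 s.
At the end, for the whole second after the job is handed in: Gripper still holds the thermometer, upright within 5 degrees and still; black ring level with the port's mouth within 7 mm, ring and tip within 4 mm of the port's axis, incubator untouched; tubes upright in the rack; rack, bottle and tip box within 20 mm of their places (all of step 2 and angle between thermo_grip's own z axis and vertical below 0.09 rad and height (world z) of thermo_tip above 0.06 m and angle between each of tube_a_mid, tube_b_mid's own z axis and vertical below 0.15 rad and distance of each of rack, bottle, tip_box from where it was at the start of the episode below 0.02 m); the arm keeps its last pose, push and grip.
It fails at once if the thermometer touches the incubator (port wall, flange or lid) with more than 0.3 N (contact force between thermometer and incubator above 0.3 N).
It fails at once if the fingers squeeze the thermometer with more than 100 N (forces of both fingers added) (contact force between the fingers and thermometer above 100 N).
It fails at once if the rack is pushed more than 20 mm (distance of rack from where it was at the start of the episode above 0.02 m).
It fails at once if a loose tube is tipped or pulled out (angle between any of tube_a_mid, tube_b_mid's own z axis and vertical above 0.3 rad or distance of any of tube_a_mid, tube_b_mid from where it was at the start of the episode above 0.03 m).
It fails at once if the bottle or the tip box is moved more than 20 mm (distance of any of bottle, tip_box from where it was at the start of the episode above 0.02 m).
It also fails if it takes over 59 s, if anything falls off the work surface, if the arm or the gripper's body presses on something with over 40 N, if the wrist force passes 120 N, or if a joint passes its speed limit or range.

## Working session

There is one attempt and no reset: what is moved stays moved. The work goes in short steps, Python scripts to look and compute and a shell command to move; the robot and the scene stay as the last step left them, time stands still between calls to the robot, and variables do not carry over. Pictures are saved under pics/ and viewed, about 8 in all and at most 12, crops included, and the job is handed in when it is done.

```bash
mkdir -p pics; ls
cat > h.py <<'E'
import numpy as np, cv2
from bench import r
def snap(c,name):
    s=r.snapshot(c); cv2.imwrite(f'pics/{name}.png',s['color'][:,:,::-1]); return s
def w(s,p): return np.array(s['xyz'])+np.array(s['orientation'])@np.array(p)
def proj(s,P):
    p=np.array(s['orientation']).T@(np.array(P)-s['xyz']); a=np.array([p[0],-p[1]])/-p[2]
    a=a*(1+s['k1']*(a@a)); m=np.array(s['mtx']); return m[:2,:2]@a+m[:2,2]
def ray(s,uv):
    m=np.array(s['mtx']); d=np.linalg.inv(m[:2,:2])@(np.array(uv)-m[:2,2]); a=d.copy()
    for _ in range(20): a=d/(1+s['k1']*(a@a))
    return np.array(s['orientation'])@np.array([a[0],-a[1],-1.])
def atz(s,uv,z):
    d=ray(s,uv); c=np.array(s['xyz']); return c+d*(z-c[2])/d[2]
E
python3 - <<'E'
from h import *
np.set_printoptions(precision=4,suppress=True)
st=r.state(); print(st['clock'],st['ee_pos'],st['tool_rot'],st['opening'],r.nose_length)
for c in ['scene','top']:
    s=snap(c,c+'0'); print(c,s['xyz'],s['k1'])
    for t in ['thermo_grip','port','incubator','rack','tube_a_mid','bottle','tip_box']:
        for d in r.tip_of(t,c)[:4]: 
            P=w(s,d['location']); print(t,round(d['score'],2),P,proj(s,P))
a=cv2.imread('pics/scene0.png');b=cv2.imread('pics/top0.png')
E
```

```text
pics
0.0 [0.2323 0.4705 0.2147] [[ 0.4428  0.8966 -0.0008]
 [ 0.8966 -0.4428 -0.001 ]
 [-0.0012 -0.0003 -1.    ]] 0.08792634695146766 0.011
scene [0.9254 0.3272 0.9098] -0.004481400526163175
thermo_grip 0.77 [0.486  0.3027 0.1412] [411.0921 243.7294]
thermo_grip 0.47 [0.4134 0.3064 0.103 ] [426.2809 228.9965]
port 0.96 [ 0.5598 -0.3064  0.1342] [181.7473 109.8369]
incubator 0.5 [ 0.5569 -0.3062  0.1333] [182.7807 109.4838]
rack 0.21 [ 0.4317  0.0061 -0.0018] [308.2724 179.845 ]
tube_a_mid 0.61 [0.5293 0.1687 0.0565] [338.0684 234.5701]
bottle 0.9 [0.4338 0.001  0.0021] [306.3463 178.3969]
tip_box 0.93 [ 0.6736 -0.0062  0.0014] [238.6083 239.3738]
top [0.3994 0.0175 1.1103] 0.012060418351468457
thermo_grip 0.64 [0.487  0.2991 0.1438] [137.412  226.3016]
thermo_grip 0.56 [ 0.6713 -0.0043  0.0013] [259.9346 169.9827]
thermo_grip 0.47 [0.4101 0.3084 0.1019] [136.1813 258.0597]
thermo_grip 0.4 [0.4865 0.3013 0.0648] [145.0256 229.3051]
incubator 0.69 [ 0.57   -0.2557  0.0018] [346.7787 205.9314]
rack 0.71 [ 0.5383  0.2449 -0.005 ] [172.4553 213.7775]
bottle 0.84 [ 0.4364 -0.0003  0.0005] [257.1962 251.1975]
tip_box 0.76 [ 0.67   -0.0057  0.0029] [260.4237 170.2931]
```

View pics/top0.png

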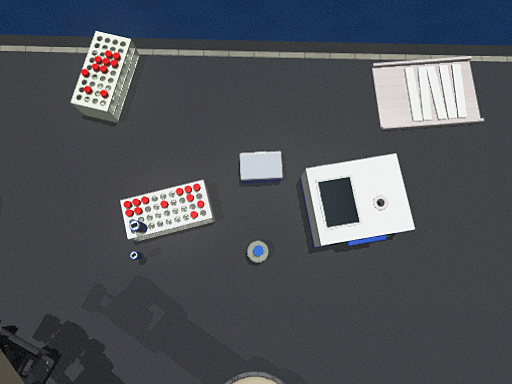

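View pics/scene0.png

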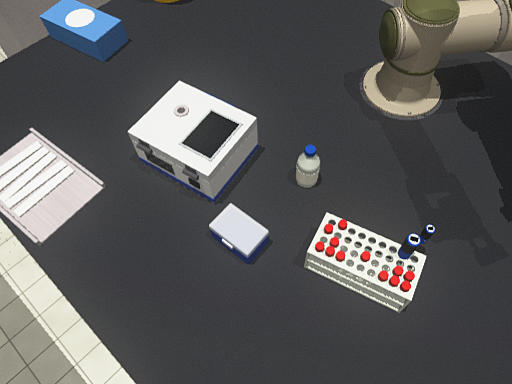

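The top view shows the large thermometer at about (138,227) in the rack, with a smaller look-alike at (135,256). The port is at (381,202), the bottle at (258,251) and the tip box at (261,166). The network's thermo_grip height of about 0.142 m matches the expected 0.140 m. I'll rise, turn the jaws along y and approach.

```bash
python3 -m crank '0 0 -1.2 0 0 -5.26; 0 0 -1.2 0 0 -5.26; 0 0 -1.2 0 0 -5.26; 0 0 -1.2 0 0 -5.26; 0 0 -1.2 0 0 -5.26' 8.8 20
python3 -m crank '-2 2 0 0 0 0; -2 2 0 0 0 0; -2 2 0 0 0 0; -2 2 0 0 0 0; -2 2 0 0 0 0'
python3 -m crank '-2 2 0 0 0 0; -2 2 0 0 0 0; -2 2 0 0 0 0; -1 2 0 0 0 0; 0 2 0 0 0 0'
python3 - <<'E'
from h import *
np.set_printoptions(precision=4,suppress=True)
st=r.state(); print(st['clock'],st['ee_pos'],st['tool_rot'],st['joint_pos'])
s=snap('wrist','w1'); print(s['xyz'],s['orientation'])
for t in ['thermo_grip']:
    for d in r.tip_of(t,'wrist')[:4]: 
        P=w(s,d['location']); print(t,round(d['score'],2),P,proj(s,P))
E
```

```text
clock: 1.22
ee_pos: [0.2325, 0.4707, 0.2758]
tool_rot: [[-0.005, 1.0, -0.0], [1.0, 0.005, -0.0], [-0.0, -0.0, -1.0]]
wrist_force: [0.2, 0.7, 0.6]
opening: 0.088
clock: 1.63
ee_pos: [0.3333, 0.3697, 0.2753]
tool_rot: [[-0.0, 1.0, 0.0], [1.0, 0.0, 0.0], [0.0, 0.0, -1.0]]
wrist_force: [-0.3, 0.1, 0.8]
opening: 0.088
clock: 2.05
ee_pos: [0.4337, 0.2989, 0.2756]
tool_rot: [[0.002, 1.0, 0.001], [1.0, -0.002, -0.0], [-0.0, 0.001, -1.0]]
wrist_force: [-0.5, 0.1, 0.2]
opening: 0.0882
2.05 [0.4337 0.2989 0.2756] [[ 0.0018  1.      0.0005]
 [ 1.     -0.0018 -0.0002]
 [-0.0002  0.0005 -1.    ]] [ 0.381   0.2807  1.3839 -0.0004  1.4766 -1.188 ]
[0.3528 0.3002 0.444 ] [[ 0.0027 -0.9504 -0.3111]
 [ 1.      0.0028  0.0002]
 [ 0.0007 -0.3111  0.9504]]
thermo_grip 0.87 [0.4881 0.3008 0.1399] [254.3774 221.184 ]
thermo_grip 0.7 [0.4474 0.2055 0.0092] [189.5884 159.9201]
thermo_grip 0.19 [ 0.5365  0.247  -0.0005] [220.6567 213.166 ]
```

View pics/w1.png

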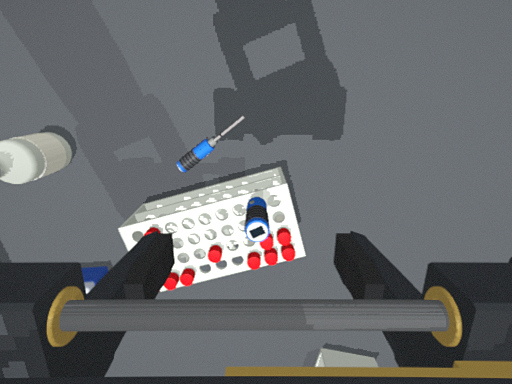

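The wrist view shows the thermometer's display at about (258,232). A small look-alike that was upright earlier now lies on the table at (210,145), clear of the path. The network's position for the thermometer, (0.488, 0.301, 0.140), agrees with the earlier two. I'll check it against the display pixel while moving over it.

```bash
python3 - <<'E'
from h import *
s=r.snapshot('wrist')
print(atz(s,(258,232),.165), proj(s,[.488,.301,.165]))
for d in r.trace('thermo_grip','wrist')[:1]:
    v,u=np.nonzero(d['region']); print(u.min(),u.max(),v.min(),v.max())
    for k in range(v.min(),v.max(),6): q=u[v==k]; print(k,q.min(),q.max(),end='; ')
E
python3 -m crank '0.1 1.1 0 0 0 0; 0 1.1 0 0 0 0; 0 1.1 0 0 0 0; 0 1.1 0 0 0 0; 0 1 0 0 0 0'
```

```text
[0.48921159 0.30530372 0.165     ] [253.79171234 230.93718974]
177 227 129 170
129 226 227; 135 217 222; 141 201 215; 147 195 212; 153 186 208; 159 179 200; 165 177 192; clock: 2.67
ee_pos: [0.486, 0.3024, 0.2755]
tool_rot: [[-0.002, 1.0, 0.0], [1.0, 0.002, 0.0], [0.0, 0.0, -1.0]]
wrist_force: [-0.5, 0.5, 1.1]
opening: 0.0882
```

```bash
python3 -m crank '0 0 1.2 0 0 0; 0 0 1.5 0 0 0; 0 0 1.5 0 0 0; 0 0 1.2 0 0 0; 0 0 0 0 0 0'
python3 - <<'E'
from h import *
np.set_printoptions(precision=4,suppress=True)
st=r.state(); print(st['ee_pos'])
s=snap('wrist','w2')
for d in r.tip_of('thermo_grip','wrist')[:3]:
    P=w(s,d['location']); print(round(d['score'],2),P,proj(s,P))
for d in r.trace('thermo_grip','wrist')[:3]:
    v,u=np.nonzero(d['region']); print(d['score'],u.min(),u.max(),v.min(),v.max())
print(proj(s,[.488,.303,.165]))
E
```

```text
clock: 3.08
ee_pos: [0.4847, 0.3021, 0.2192]
tool_rot: [[-0.001, 1.0, -0.004], [1.0, 0.001, -0.001], [-0.001, -0.004, -1.0]]
wrist_force: [-0.7, -0.3, -0.9]
opening: 0.088
[0.4847 0.3021 0.2192]
0.9 [0.4862 0.3028 0.1399] [253.2861 192.2751]
0.88 [0.4499 0.2048 0.0113] [174.5959 132.0665]
0.78 238 269 169 218
0.68 160 238 77 143
0.58 194 211 228 249
[253.4974 204.3007]
```

View pics/w2.png

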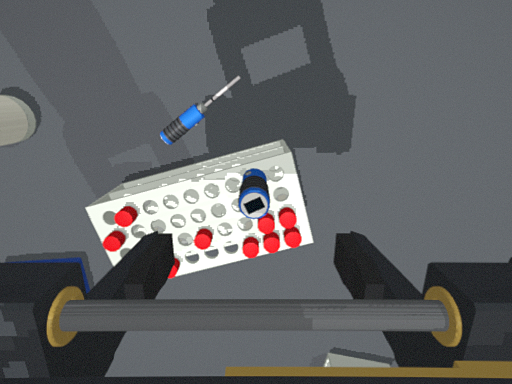

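The display is centred at about (254,204), which matches the axis at (0.488, 0.303). Descending.

```bash
python3 -m crank '0.1 0.1 2 0 0 0; 0 0 2 0 0 0; 0 0 2 0 0 0; 0 0 1.8 0 0 0; 0 0 0.8 0 0 0'
python3 -m crank '0 0 0 0 0 0; 0 0 0 0 0 0; 0 0 0 0 0 0; 0 0 0 0 0 0; 0 0 0 0 0 0'
```

```text
clock: 3.65
ee_pos: [0.487, 0.3028, 0.1341]
tool_rot: [[-0.001, 1.0, -0.001], [1.0, 0.001, -0.001], [-0.001, -0.001, -1.0]]
wrist_force: [-0.3, -0.3, -0.3]
opening: 0.088
clock: 4.07
ee_pos: [0.4879, 0.3029, 0.1362]
tool_rot: [[-0.0, 1.0, 0.001], [1.0, 0.0, 0.001], [0.001, 0.001, -1.0]]
wrist_force: [-0.8, -0.1, 0.3]
opening: 0.0882
```

```bash
python3 -m crank '0 0 0.4 0 0 0; 0 0 0 0 0 0; 0 0 0 0 0 0; 0 0 0 0 0 0; 0 0 0 0 0 0' 3.2 12
python3 -m crank '0 0 0 0 0 0; 0 0 0 0 0 0; 0 0 0 0 0 0; 0 0 0 0 0 0; 0 0 0 0 0 0' 
python3 -m crank '0 0 0 0 0 0; 0 0 0 0 0 0; 0 0 0 0 0 0; 0 0 0 0 0 0; 0 0 0 0 0 0' 2 12
python3 -m crank '0 0 0 0 0 0; 0 0 0 0 0 0; 0 0 0 0 0 0; 0 0 0 0 0 0; 0 0 0 0 0 0' 2 24
```

```text
clock: 4.48
ee_pos: [0.4876, 0.3028, 0.1313]
tool_rot: [[-0.0, 1.0, 0.0], [1.0, 0.0, -0.0], [-0.0, 0.0, -1.0]]
wrist_force: [1.0, -0.9, 0.0]
opening: 0.0569
clock: 4.9
ee_pos: [0.4876, 0.3028, 0.1313]
tool_rot: [[-0.0, 1.0, 0.0], [1.0, 0.0, 0.0], [0.0, 0.0, -1.0]]
wrist_force: [0.2, 0.3, -0.6]
opening: 0.0319
clock: 5.32
ee_pos: [0.4876, 0.3028, 0.1312]
tool_rot: [[-0.0, 1.0, -0.0], [1.0, 0.0, -0.0], [-0.0, -0.0, -1.0]]
wrist_force: [0.3, 0.0, -0.3]
opening: 0.0256
clock: 5.73
ee_pos: [0.4876, 0.3027, 0.1312]
tool_rot: [[-0.0, 1.0, -0.0], [1.0, 0.0, -0.0], [-0.0, -0.0, -1.0]]
wrist_force: [0.8, -0.8, 0.3]
opening: 0.0251
```

Gripped at 25 mm, against a 26 mm handle. Lifting straight up, slowly at first.

```bash
python3 -m crank '0 0 -0.5 0 0 0; 0 0 -1 0 0 0; 0 0 -1.5 0 0 0; 0 0 -1.5 0 0 0; 0 0 -1.5 0 0 0'
python3 -m crank '0 0 -2 0 0 0; 0 0 -2 0 0 0; 0 0 -2 0 0 0; 0 0 -2 0 0 0; 0 0 -2 0 0 0'
python3 -m crank '0 0 -1.5 0 0 0; 0 0 -0.5 0 0 0; 0 0 0 0 0 0; 0 0 0 0 0 0; 0 0 0 0 0 0'
python3 - <<'E'
from h import *
np.set_printoptions(precision=4,suppress=True)
print(r.state()['ee_pos'])
ims=[]
for c in ['scene','wrist']:
    s=snap(c,c+'3'); ims.append(s['color'][:,:,::-1])
    for t in ['thermo_grip','thermo_ring','thermo_tip','port']:
        for d in r.tip_of(t,c)[:3]:
            P=w(s,d['location']); print(c,t,round(d['score'],2),P,proj(s,P))
E
```

```text
clock: 6.15
ee_pos: [0.4876, 0.3029, 0.1929]
tool_rot: [[-0.0, 1.0, 0.001], [1.0, 0.0, 0.0], [0.0, 0.001, -1.0]]
wrist_force: [0.2, 0.5, -1.0]
opening: 0.0248
clock: 6.57
ee_pos: [0.4874, 0.3027, 0.2933]
tool_rot: [[-0.0, 1.0, 0.001], [1.0, 0.0, 0.0], [0.0, 0.001, -1.0]]
wrist_force: [-0.2, -0.1, -1.2]
opening: 0.0249
clock: 6.98
ee_pos: [0.4873, 0.3027, 0.3102]
tool_rot: [[-0.0, 1.0, -0.002], [1.0, 0.0, -0.001], [-0.001, -0.002, -1.0]]
wrist_force: [0.0, 0.5, -0.6]
opening: 0.0247
[0.4873 0.3027 0.3102]
scene thermo_grip 0.78 [0.4417 0.2019 0.0135] [369.4723 226.2724]
scene thermo_grip 0.71 [0.4896 0.3037 0.3233] [443.0403 199.5548]
scene thermo_ring 0.79 [0.4911 0.3024 0.2406] [425.4965 222.8129]
scene thermo_ring 0.5 [0.413  0.2492 0.0058] [392.3086 231.9583]
scene thermo_tip 0.69 [0.3853 0.2839 0.0119] [412.0473 232.0901]
scene thermo_tip 0.66 [0.4846 0.2976 0.1922] [416.9661 230.5045]
scene port 0.65 [ 0.5599 -0.3069  0.1372] [181.3937 108.9277]
scene port 0.65 [0.5243 0.1678 0.0585] [339.2366 232.4414]
wrist thermo_grip 0.96 [0.4873 0.302  0.3214] [250.4952 237.6416]
wrist thermo_grip 0.77 [0.4489 0.2057 0.0105] [189.4449 121.6986]
wrist thermo_grip 0.44 [0.4902 0.3036 0.1904] [253.3462 180.2846]
wrist thermo_ring 0.75 [0.4863 0.3067 0.2426] [257.101  193.1987]
wrist thermo_ring 0.71 [0.4094 0.251  0.0072] [218.334   94.5466]
wrist thermo_tip 0.96 [0.3854 0.2841 0.0113] [239.9888  77.3165]
wrist thermo_tip 0.58 [0.4936 0.3045 0.1884] [254.2376 182.946 ]
```

View pics/wrist3.png

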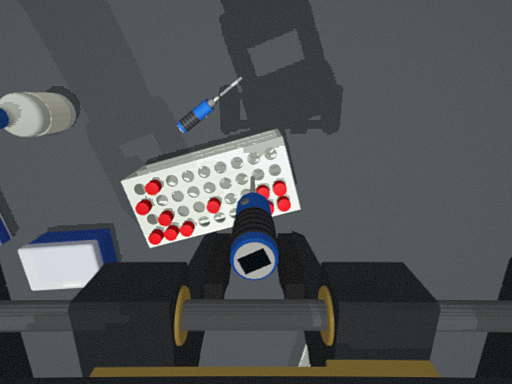

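The thermometer is lifted and looks upright, with its display at (255,262) and the stem at (253,185). Its tip is at about z = 0.187, clear of everything on the way. Crossing to the port, about 53 mm above it.

```bash
python3 -m crank '-1 0.1 0 0 0 0; -2 0.2 0 0 0 0; -3 0.4 0 0 0 0; -3 0.4 0 0 0 0; -3 0.4 0 0 0 0'
python3 -m crank '-3 0.4 0 0 0 0; -3 0.4 0 0 0 0; -3 0.4 0 0 0 0; -3 0.4 0 0 0 0; -3 0.4 0 0 0 0'
python3 -m crank '-3 0.4 0 0 0 0; -3 0.4 0 0 0 0; -3 0.4 0 0 0 0; -3 0.4 0 0 0 0; -3 0.4 0 0 0 0'
python3 -m crank '-3 0.4 0 0 0 0; -3 0.3 0 0 0 0; -3 0.3 0 0 0 0; -3 0.3 0 0 0 0; -3 0.3 0 0 0 0'
python3 -m crank '-2 0.2 0 0 0 0; -1 0.1 0 0 0 0; 0 0 0 0 0 0; 0 0 0 0 0 0; 0 0 0 0 0 0'
python3 - <<'E'
from h import *
np.set_printoptions(precision=4,suppress=True)
print(r.state()['ee_pos'],r.state()['joint_pos'])
ims=[]
for c in ['scene','top','wrist']:
    s=snap(c,c+'4')
    ims.append(s['color'][:,:,::-1])
    print(c,'pred port',proj(s,[.56,-.3066,.134]))
    for t in ['thermo_grip','thermo_ring','thermo_tip','port']:
        for d in r.tip_of(t,c)[:2]:
            P=w(s,d['location']); print(c,t,round(d['score'],2),P,proj(s,P))
a=cv2.resize(ims[0][60:160,120:250],None,fx=3,fy=3,interpolation=cv2.INTER_CUBIC)
b=cv2.resize(ims[2],(400,300)); c=np.zeros((600,800,3),np.uint8); c[:300,:390]=a; c[:300,400:]=b
c[300:600,:400]=cv2.resize(ims[1][150:250,300:433],(400,300),interpolation=cv2.INTER_CUBIC); cv2.imwrite('pics/m4.png',c)
E
```

```text
clock: 7.9
ee_pos: [0.5024, 0.1809, 0.3113]
tool_rot: [[-0.001, 1.0, 0.0], [1.0, 0.001, -0.0], [-0.0, 0.0, -1.0]]
wrist_force: [0.9, 0.2, -1.5]
opening: 0.0246
clock: 8.32
ee_pos: [0.5223, 0.0307, 0.3114]
tool_rot: [[0.0, 1.0, 0.0], [1.0, -0.0, -0.0], [-0.0, 0.0, -1.0]]
wrist_force: [0.6, 0.0, -0.5]
opening: 0.025
clock: 8.73
ee_pos: [0.5422, -0.1193, 0.3114]
tool_rot: [[0.0, 1.0, 0.0], [1.0, -0.0, -0.0], [-0.0, 0.0, -1.0]]
wrist_force: [0.2, -0.5, -0.3]
opening: 0.0246
clock: 9.15
ee_pos: [0.5581, -0.2693, 0.3113]
tool_rot: [[0.0, 1.0, 0.0], [1.0, -0.0, -0.0], [-0.0, 0.0, -1.0]]
wrist_force: [-0.2, -1.1, -0.8]
opening: 0.0251
clock: 9.57
ee_pos: [0.5617, -0.296, 0.3116]
tool_rot: [[-0.001, 1.0, 0.0], [1.0, 0.001, 0.0], [0.0, 0.0, -1.0]]
wrist_force: [0.2, 0.1, -0.2]
opening: 0.0251
[ 0.5617 -0.296   0.3116] [-0.6693  0.5377  0.9235  0.0002  1.6802 -2.2414]
scene pred port [181.67   109.9016]
scene thermo_grip 0.77 [0.4399 0.2026 0.0112] [369.9314 226.3853]
scene thermo_grip 0.64 [ 0.5713 -0.2572  0.001 ] [199.4594 155.3303]
scene thermo_ring 0.92 [ 0.5649 -0.2968  0.2418] [174.2285 
[... 154 characters left out ...]
o_tip 0.46 [0.3856 0.2819 0.0132] [411.4163 231.4384]
scene port 0.79 [ 0.5585 -0.3044  0.1358] [182.6023 109.5226]
top pred port [379.5603 202.5464]
top thermo_grip 0.44 [0.4395 0.2011 0.0076] [185.2248 248.6158]
top thermo_ring 0.71 [0.4104 0.2449 0.0091] [168.7581 258.9244]
top thermo_tip 0.53 [0.3882 0.2828 0.0098] [154.4714 266.8309]
top thermo_tip 0.52 [ 0.4378 -0.0036  0.0009] [258.3693 250.7052]
top port 0.88 [ 0.5654 -0.3099  0.1352] [380.921  200.3849]
wrist pred port [244.5826 163.1707]
wrist thermo_grip 0.8 [ 0.559  -0.2982  0.3207] [249.8182 232.9482]
wrist thermo_tip 0.76 [ 0.5643 -0.2997  0.1904] [249.8648 179.8968]
wrist port 0.69 [ 0.5629 -0.3078  0.1337] [243.608  165.5227]
```

View pics/m4.png

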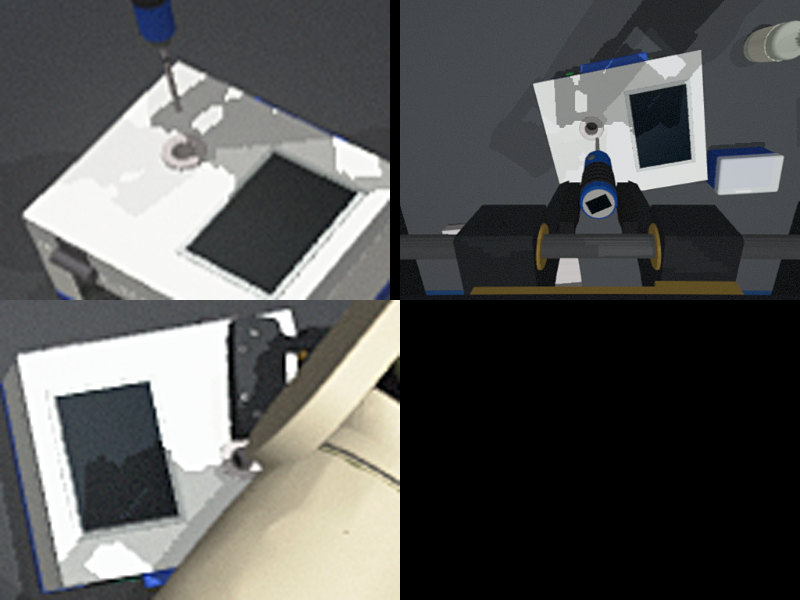

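The scene view shows the stem tip at about (179,96) and the port at (181,110). In the wrist view the port is at about (244,164). Both agree with a port near (0.561, -0.307, 0.134). I'll go closer and fine-measure the tip and port in the same pictures.

```bash
python3 -m crank '-0.4 0 0.6 0 0 0; -0.4 0 0.7 0 0 0; -0.3 0 0.7 0 0 0; 0 0 0.6 0 0 0; 0 0 0.6 0 0 0'
python3 -m crank '0 0 0 0 0 0; 0 0 0 0 0 0; 0 0 0 0 0 0; 0 0 0 0 0 0; 0 0 0 0 0 0'
python3 - <<'E'
from h import *
np.set_printoptions(precision=4,suppress=True)
t=np.array(r.state()['ee_pos']);print(t)
ims=[]
for c in ['scene','wrist']:
    s=snap(c,c+'5'); im=s['color'][:,:,::-1]
    print(c,s['mtx'][0][0],'pred tip',proj(s,t-[0,0,.123]),'ring',proj(s,t-[0,0,.068]),'port',proj(s,[.561,-.307,.134]))
    for n in ['thermo_ring','thermo_tip','port']:
        for d in r.tip_of(n,c)[:1]:
            P=w(s,d['location']); print(c,n,round(d['score'],2),P,proj(s,P))
    u,v=proj(s,[.561,-.307,.134]).astype(int); print('crop origin',u-32,v-32)
    ims.append(cv2.resize(im[v-32:v+32,u-32:u+32],(400,400),interpolation=cv2.INTER_CUBIC))
cv2.imwrite('pics/m5.png',np.hstack(ims))
E
```

```text
clock: 10.73
ee_pos: [0.5615, -0.3084, 0.278]
tool_rot: [[0.0, 1.0, -0.001], [1.0, -0.0, 0.001], [0.001, -0.001, -1.0]]
wrist_force: [0.0, -0.1, -0.3]
opening: 0.0247
clock: 11.15
ee_pos: [0.5618, -0.3082, 0.2796]
tool_rot: [[-0.0, 1.0, 0.001], [1.0, 0.0, -0.0], [-0.0, 0.001, -1.0]]
wrist_force: [-0.8, 0.6, -1.0]
opening: 0.0253
[ 0.5618 -0.3082  0.2796]
scene 417.77942124909833 pred tip [178.9972 103.6252] ring [174.5981  87.1302] port [181.2561 110.0445]
scene thermo_ring 0.86 [ 0.5641 -0.3095  0.2117] [173.4689  87.3473]
scene thermo_tip 0.68 [ 0.5599 -0.3158  0.1607] [177.229  100.4274]
scene port 0.63 [ 0.558  -0.3079  0.134 ] [181.9396 109.171 ]
crop origin 149 78
wrist 299.3258069511293 pred tip [252.5044 176.986 ] ring [252.2925 194.6605] port [253.6911 170.6629]
wrist thermo_ring 0.66 [ 0.5606 -0.3066  0.2083] [254.2188 192.1019]
wrist thermo_tip 0.95 [ 0.5664 -0.3098  0.1562] [250.9857 181.2784]
wrist port 0.63 [ 0.5618 -0.3081  0.1347] [252.6313 171.518 ]
crop origin 221 138
```

View pics/m5.png

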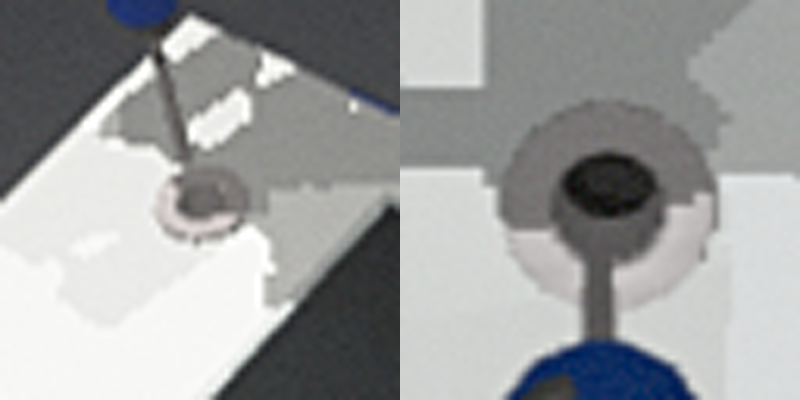

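The wrist crop has the port bore centred at (254.0,170.9) and the stem at u = 252.3. The scene crop has the port at (180.9,109.4) and the tip at about (178.7,103.6). Using the tip as the common reference, the port is at about (0.5607, -0.3066), so I'll shift by +1.5 mm in y and -1 mm in x. Then I'll lower partway and check.

```bash
python3 -m crank '0.15 -0.1 0 0 0 0; 0 0 0 0 0 0; 0 0 0.4 0 0 0; 0 0 0.5 0 0 0; 0 0 0.5 0 0 0'
python3 -m crank '0 0 0.5 0 0 0; 0 0 0.5 0 0 0; 0 0 0.4 0 0 0; 0 0 0 0 0 0; 0 0 0 0 0 0'
python3 - <<'E'
from h import *
np.set_printoptions(precision=4,suppress=True)
st=r.state();t=np.array(st['ee_pos']);print(t,st['wrist_force'])
ims=[]
for c in ['scene','wrist']:
    s=snap(c,c+'6'); im=s['color'][:,:,::-1]
    u,v=proj(s,[.561,-.307,.134]).astype(int)
    print(c,'crop origin',u-20,v-28,'port',proj(s,[.5607,-.3066,.134]),'stem at mouth',proj(s,[t[0],t[1],.134]),'ring',proj(s,t-[0,0,.068]))
    ims.append(cv2.resize(im[v-28:v+12,u-20:u+20],(400,400),interpolation=cv2.INTER_CUBIC))
cv2.imwrite('pics/m6.png',np.hstack(ims))
E
```

```text
clock: 11.97
ee_pos: [0.5607, -0.3067, 0.2646]
tool_rot: [[-0.0, 1.0, -0.0], [1.0, 0.0, 0.0], [0.0, -0.0, -1.0]]
wrist_force: [0.1, 0.1, -0.9]
opening: 0.025
clock: 12.38
ee_pos: [0.5607, -0.3067, 0.2511]
tool_rot: [[-0.0, 1.0, -0.0], [1.0, 0.0, 0.0], [0.0, -0.0, -1.0]]
wrist_force: [0.3, -0.3, -0.4]
opening: 0.025
[ 0.5607 -0.3067  0.2511] [ 0.2624 -0.3287 -0.4384]
scene crop origin 161 82 port [181.4548 110.0597] stem at mouth [181.4375 110.0356] ring [177.7121  95.9526]
wrist crop origin 232 150 port [252.6522 178.3133] stem at mouth [252.56   178.2911] ring [252.379 194.268]
```

View pics/m6.png

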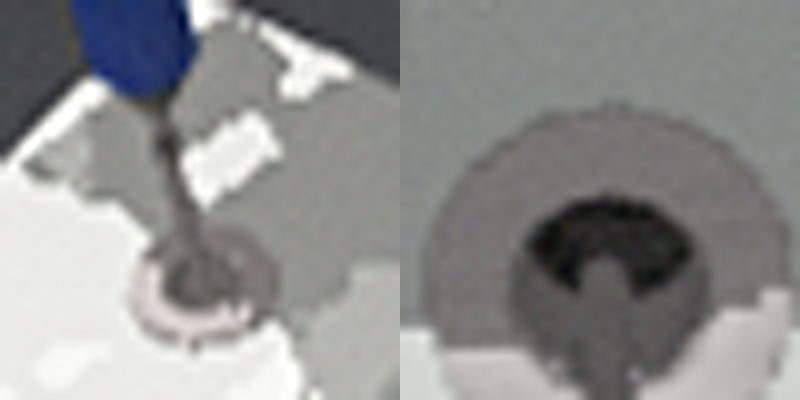

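In the wrist crop the stem centre is at x = 606 and the bore centre at 610, within 0.5 mm, with the tip just entering at (606,252). In the scene crop the ring is at (165,148), as predicted, and the stem line passes through the bore centre. Everything agrees within about 1 mm, so I'll lower the remaining 49 mm.

```bash
python3 -m crank '0 0 0.4 0 0 0; 0 0 0.6 0 0 0; 0 0 0.6 0 0 0; 0 0 0.6 0 0 0; 0 0 0.6 0 0 0'
python3 -m crank '0 0 0.6 0 0 0; 0 0 0.6 0 0 0; 0 0 0.5 0 0 0; 0 0 0.4 0 0 0; 0 0 0 0 0 0'
python3 -m crank '0 0 0 0 0 0; 0 0 0 0 0 0; 0 0 0 0 0 0; 0 0 0 0 0 0; 0 0 0 0 0 0'
python3 - <<'E'
from h import *
np.set_printoptions(precision=4,suppress=True)
st=r.state();t=np.array(st['ee_pos']);print(t,st['wrist_force'])
ims=[]
for c in ['scene','wrist']:
    s=snap(c,c+'7'); im=s['color'][:,:,::-1]
    for n in ['thermo_ring','port']:
        for d in r.tip_of(n,c)[:1]: print(c,n,round(d['score'],2),w(s,d['location']))
    u,v=proj(s,[.561,-.307,.134]).astype(int)
    print(c,'crop origin',u-20,v-28,'port',proj(s,[.5607,-.3066,.134]),'ring',proj(s,t-[0,0,.068]))
    ims.append(cv2.resize(im[v-28:v+12,u-20:u+20],(400,400),interpolation=cv2.INTER_CUBIC))
cv2.imwrite('pics/m7.png',np.hstack(ims))
E
```

```text
clock: 12.9
ee_pos: [0.5606, -0.3066, 0.2223]
tool_rot: [[-0.0, 1.0, -0.001], [1.0, 0.0, 0.0], [0.0, -0.001, -1.0]]
wrist_force: [0.6, -0.3, -0.3]
opening: 0.025
clock: 13.32
ee_pos: [0.5605, -0.3065, 0.2012]
tool_rot: [[-0.0, 1.0, -0.001], [1.0, 0.0, 0.001], [0.001, -0.001, -1.0]]
wrist_force: [0.5, -0.5, -0.2]
opening: 0.0254
clock: 13.73
ee_pos: [0.5607, -0.3068, 0.2024]
tool_rot: [[-0.0, 1.0, 0.0], [1.0, 0.0, -0.0], [-0.0, 0.0, -1.0]]
wrist_force: [-0.2, -0.5, -0.6]
opening: 0.0249
[ 0.5607 -0.3068  0.2024] [-0.1585 -0.5479 -0.6383]
scene thermo_ring 0.6 [ 0.5625 -0.3081  0.1336]
scene port 0.73 [ 0.559  -0.3092  0.1358]
scene crop origin 161 82 port [181.4548 110.0597] ring [181.3648 109.9182]
wrist thermo_ring 0.96 [ 0.5596 -0.3044  0.1342]
wrist port 0.83 [ 0.5607 -0.3097  0.1324]
wrist crop origin 231 166 port [252.443  194.3542] ring [252.2431 194.5744]
```

View pics/m7.png

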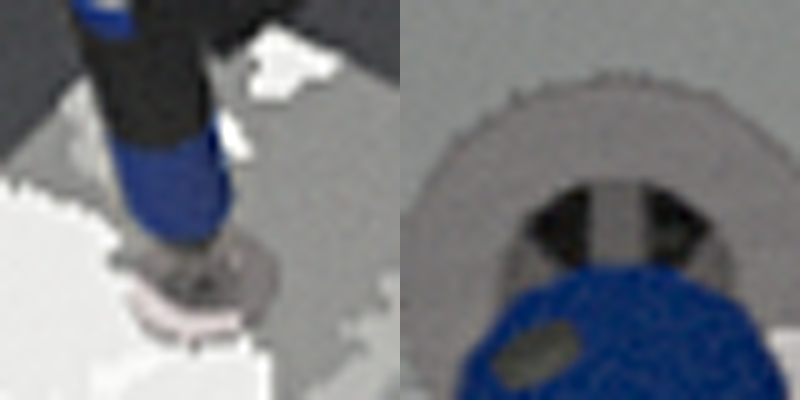

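In the wrist crop the stem at x = 614 sits in a bore centred at 617, with clear gaps on both sides. In the scene crop the ring is at the mouth, about (198,282), and the nets put it at z = 0.134. There is no contact force. Holding for at least 2 s, then handing in.

```bash
Z='0 0 0 0 0 0; 0 0 0 0 0 0; 0 0 0 0 0 0; 0 0 0 0 0 0; 0 0 0 0 0 0'
python3 -m crank '0 0 0 0 0 0; 0 0 0 0 0 0; 0 0 0 0 0 0; 0 0 0 0 0 0; 0 0 0 0 0 0' >/dev/null
python3 -m crank '0 0 0 0 0 0; 0 0 0 0 0 0; 0 0 0 0 0 0; 0 0 0 0 0 0; 0 0 0 0 0 0' >/dev/null
python3 -m crank '0 0 0 0 0 0; 0 0 0 0 0 0; 0 0 0 0 0 0; 0 0 0 0 0 0; 0 0 0 0 0 0' >/dev/null
python3 -m crank '0 0 0 0 0 0; 0 0 0 0 0 0; 0 0 0 0 0 0; 0 0 0 0 0 0; 0 0 0 0 0 0' >/dev/null
python3 -m crank '0 0 0 0 0 0; 0 0 0 0 0 0; 0 0 0 0 0 0; 0 0 0 0 0 0; 0 0 0 0 0 0' >/dev/null
python3 -m crank '0 0 0 0 0 0; 0 0 0 0 0 0; 0 0 0 0 0 0; 0 0 0 0 0 0; 0 0 0 0 0 0' >/dev/null
python3 -m crank '0 0 0 0 0 0; 0 0 0 0 0 0; 0 0 0 0 0 0; 0 0 0 0 0 0; 0 0 0 0 0 0'
python3 - <<'E'
from h import *
s=r.snapshot('top')
for n in ['rack','bottle','tip_box']:
    for d in r.tip_of(n,'top')[:1]: print(n,w(s,d['location']).round(3))
print(r.close_job())
E
```

```text
clock: 16.95
ee_pos: [0.5607, -0.3067, 0.2022]
tool_rot: [[-0.0, 1.0, -0.0], [1.0, 0.0, 0.0], [0.0, -0.0, -1.0]]
wrist_force: [0.2, 0.4, -1.4]
opening: 0.0251
rack [ 0.539  0.246 -0.004]
bottle [ 0.436 -0.003  0.002]
tip_box [ 0.671 -0.007  0.004]
the job is handed in; nothing more can be done
None
```

I gripped the thermometer at 24 N, lifted it straight out of the rack and carried it over to the incubator. I then lowered it through the port until the ring was level with the mouth. It held there for about 3 s before I handed the job in, with the arm still holding it; no verdict was reported.

**Final pose:** the tool stood vertical and steady at (0.5607, -0.3067, 0.2022). My own pixel measurement put the port at (0.5607, -0.3066), so the stem is centred to within about 1 mm.

**Ring height and contact:** the networks put the ring at z = 0.134, level with the mouth. The wrist force never rose above sensor noise, so I saw no sign of contact.

**Other things:** the rack, bottle and tip box were within about 3 mm of where the networks first placed them. I didn't re-measure the loose tubes after the lift.

**Checks that disagreed:** single network readings of the port and ring positions differed from my values by 2–5 mm, so I trusted the pixel comparison of stem and bore. A small look-alike thermometer that stood on the table at the start was lying down by about 2 s. The arm had not felt any contact.

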